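# Empty the casserole dish and hold it over the detector

### The job

Take the white casserole dish by its handle, pour all six balls out of it into the steel pan, and then carry the emptied dish over the top of the brick shield wall to the upright detector to be checked for residue. Finish while still holding the dish there, level and still, centred about one centimetre above the detector's round end face. Never let the dish touch the detector or the wall, and leave the soil tub and the two capped sample pots standing where they are.

Things in the scene. Friction and masses are not known exactly. Their poses are not given: they have to be found in the camera images.
- dish_grip (a point): Middle of the handle of a loose white porcelain casserole dish (0.12 kg, six balls in it at the start). The handle is a straight level bar 16 mm wide, 18 mm tall, with about 70 mm of it free; this point is 35 mm above the dish's underside and 80 mm from the bowl's axis. x axis of the dish: from the handle to the bowl; z: up out of the mouth. At the start the handle points roughly to the robot, the dish stands upright on the desk.
- dish_foot (a point): Centre of the underside of the same dish, on the bowl's axis (same axes as dish_grip). The bowl is round, 60 mm across at the foot, 96 mm across at the rim, 46 mm high, walls 4 mm flaring outward about 20 degrees, inner floor 5 mm up. Held by the handle, the balls roll out when it is tipped 80 to 100 degrees.
- ball1_center (a point): Centre of one of six equal loose white ceramic milling balls, 16 mm diameter, 11 g, in the dish at the start.
- ball2_center (a point): Centre of one of six equal loose white ceramic milling balls, 16 mm diameter, 11 g, in the dish at the start.
- ball3_center (a point): Centre of one of six equal loose white ceramic milling balls, 16 mm diameter, 11 g, in the dish at the start.
- ball4_center (a point): Centre of one of six equal loose white ceramic milling balls, 16 mm diameter, 11 g, in the dish at the start.
- ball5_center (a point): Centre of one of six equal loose white ceramic milling balls, 16 mm diameter, 11 g, in the dish at the start.
- ball6_center (a point): Centre of one of six equal loose white ceramic milling balls, 16 mm diameter, 11 g, in the dish at the start.
- pan_floor (a point): Centre of the inner floor of the loose round open steel pan (0.5 kg), 4 mm above its underside. The pan is 120 mm across at the bottom, 146 mm at the rim, 55 mm high, walls 4 mm. z: up.
- shield_top (a point): Centre of the top of the shield wall of grey bricks, fixed, 260 mm long (its x axis), 50 mm thick (its y axis), 130 mm high, between the pan and the detector. z: up.
- window (a point): Centre of the flat round end face, 80 mm across and facing up, of the fixed upright detector: 110 mm above the desk, on a foot 112 mm across. z: up.
- soil_tub: Bystander: round tub with white snap lid, 131 mm across, 90 mm high, loose, at the back. Origin: centre of the underside.
- sample_pot: Bystander: pot with ribbed white cap, 56 mm across, 60 mm high, loose, near the tower computer. Origin: centre of the underside.
- small_pot: Bystander: smaller pot with ribbed white cap, 50 mm across, 54 mm high, loose, behind the far end of the wall. Origin: centre of the underside.

How it is judged:
By the outcome, as a careful person would: the job done as asked, in the order asked, and still so for the second after the job is handed in, while the arm keeps its last pose, push and grip.
It also fails if it takes over 64 s, if anything falls off the work surface, if the arm or the gripper's body presses on something with over 40 N, if the wrist force passes 120 N, or if a joint passes its speed limit or range.

### The arm

A 6-joint arm with a two-finger parallel gripper is mounted at the origin on a cart in front of the work surface, level with it; the furniture and walls round the work are solid. World frame = base frame: x ahead of the robot, y to its left, z up, the work surface at z = 0. Lengths are in m, angles in rad, forces in N, time in s.
With the tool pointing down it reaches from about 0.275 to 0.875 m from the base axis. Payload 12.5 kg.
Tool frame: the origin (TCP) lies between the finger pads; the fingertips stand ahead of it and the grasp point (between the pads) lies 5 mm behind it (tip_extent is the z of the fingertips in the tool frame, in m); z points along the fingers, y is the line along which they close (so a half turn about z gives the same grasp; the last joint's range is limited). The gripper opens to 85 mm and grips with 20 to 120 N. Pads are 22 mm wide; open, the fingers measure 114 mm over their backs; the gripper's body (76 mm by 85 mm) begins 54 mm behind the grasp point. The pads swing forward as they close: fully open they stand 13 mm farther back than shut.
Start: joints at [-1.422, 0.351, 1.652, -0, 1.139, -0.085], TCP at [0.127, -0.535, 0.245] pointing down, gripper open.
Joint ranges: [-2.75, 2.75], [-0.79, 2.1], [0.01, 2.65], [-1.57, 4.71], [0.07, 3.14], [-2.87, 2.87]. Speed limits (rad/s): [2.22, 2.22, 2.79, 3.14, 3.14, 3.14].

### API

Orientations are given as a unit quaternion [x, y, z, w].
In Python, from plant import * gives the robot as it stands.
- The arm moves only by the tool carry_out, never from a script. Its argument "deltas" is one flat list of numbers, 6 for each row, row after row: the shift along the tool's x, y, z normalised to -1 to 1, where 1 is 0.12 m, then the turn, a rotation vector about the tool's x, y, z normalised to -1 to 1, where 1 is 180 degrees. A call has 1 to 5 rows; each row is the pose to reach, as a shift and turn from the pose commanded when the call began, along the tool's axes at that moment, turning the shorter way round; what a row does not reach only later rows make up. A row lasts 1/8 s, in which the tool goes at most 62.5 mm and 10.7 degrees, less where a joint would pass 70% of its speed; a pose out of reach is approached as far as the arm can. A call with a number of a shift or a turn outside -1 to 1 is refused whole. A call with a gripper value outside its range is refused whole. "claw" is the opening, from 0 (shut) to 1 (fully open), set as the call begins (left out, the last holds). The fingers move at their own pace and stop on an object; the grip force is fixed at half the most. Time passes only in rows, so rows that repeat a pose let the fingers close. It gives the time, the measured TCP pose, the force, the opening and the grip force at its end, in the units of the state.
- get_state(): the state, without advancing time (a new reading comes with each control period).
- get_image(name): name is "side" or "top"; returns a dict with "color" (384x512x3 uint8, red, green, blue), "K" (3x3 intrinsics, pixels), "position" and "rotation" of the camera in the world. Camera axes: x right, y down, z forward; pixel columns grow to the right and rows downward; lengths in m; the calibration is good to about 2 mm. A picture is of the moment at which its call begins. There is no depth.
- sign_off(): hands the job in; it is judged then, once.
The state is a dict: "clock": time; "joint_positions": joint angles; "joint_vel": joint speeds; "tau": joint torques, N m; "ee_pos": TCP position; "ee_rot": TCP orientation; "wrist_force": force on the tool from outside, world axes, zero at the start; "ft_torque": the same for the moment, N m; "finger_gap": finger opening in m; "finger_force": force on a finger pad.
Only numpy, scipy, OpenCV 4.12 (cv2) and the standard library are available. Lean on these libraries where they do the work, as an engineer would, in place of code of your own. Each camera call takes 0.05 s, during which the arm holds its last target. There are 200 camera calls.

## Working session

There is one attempt and no reset: what is moved stays moved. The work goes in short steps, Python scripts to look and compute and a tool call to move; the robot and the scene stay as the last step left them, time stands still between calls to the robot, and variables do not carry over. Pictures are saved under pics/ and viewed, at most 10 in all, crops included, and the job is handed in when it is done.

Besides the shell and the picture viewer there is one more tool, called after "Call:" as name(argument=value, ...), one argument or row to a line, values as JSON. carry_out: Moves the arm, as the interface text tells. Scaled input: -1 to 1 covers 0.12 m each way for a shift and 180 degrees each way for a turn. Its arguments: {"type":"object","properties":{"deltas":{"type":"array","items":{"type":"number"}},"claw":{"type":"number"}},"required":["deltas"]}

```bash
ls; mkdir -p pics; python3 - <<'E'
from plant import *
import cv2
s=get_state(); print(s)
for n in("side","top"):
    i=get_image(n); cv2.imwrite(f"pics/{n}0.png",cv2.resize(i["color"][:,:,::-1],(800,600),interpolation=cv2.INTER_CUBIC))
    print(n,i["K"],i["position"],i["rotation"])
E
```

```text
pics
{'clock': 0.0, 'joint_positions': array([-1.42162167e+00,  3.51219345e-01,  1.65241277e+00,  8.84531984e-06,
        1.13910025e+00, -8.46346982e-02]), 'joint_vel': array([ 9.16333254e-04, -1.97847713e-04,  3.25483712e-04,  3.62972442e-04,
        2.18939757e-03,  9.29346470e-05]), 'tau': array([ 1.85214194e-03, -5.06098723e+01, -2.91403610e+01, -9.68288805e-05,
        4.56030364e-03, -7.92117135e-06]), 'ee_pos': array([ 0.12738893, -0.53472659,  0.24477197]), 'ee_rot': array([ 9.93174482e-01,  1.16636719e-01, -1.43723449e-05, -5.69690785e-04]), 'wrist_force': array([0.02545526, 0.55369831, 0.02107048]), 'ft_torque': array([-0.01318476, -0.06074699, -0.03713054]), 'finger_force': 0.0, 'finger_gap': 0.08543612074232125}
side [[358.186378     0.         262.11891291]
 [  0.         358.186378   191.93997084]
 [  0.           0.           1.        ]] [0.19849974 0.59156712 0.73006157] [-0.24435467  0.88016846 -0.39023221  0.11538236]
top [[405.75481517   0.         258.75192885]
 [  0.         405.75481517 191.98829801]
 [  0.           0.           1.        ]] [ 0.47443868 -0.0129913   1.43349581] [ 0.70737139 -0.70613937  0.02168049 -0.02286597]
```

View pics/top0.png

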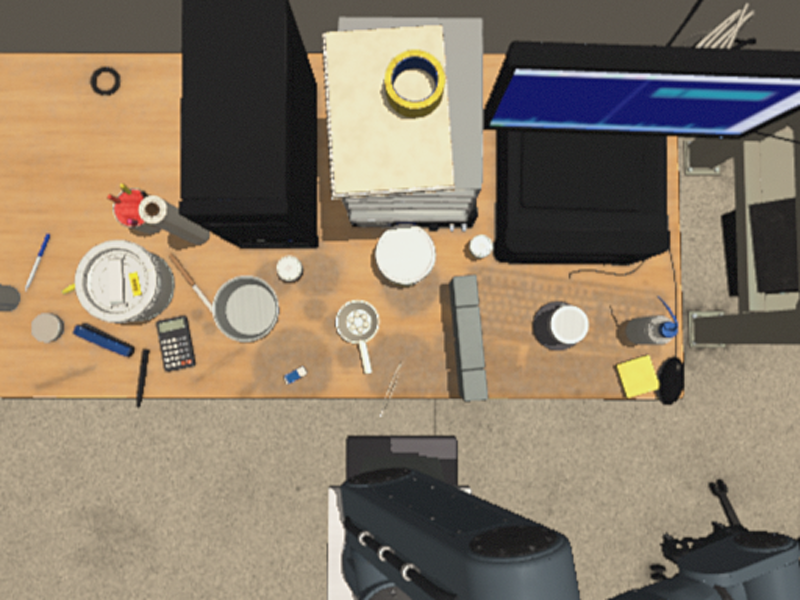

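View pics/side0.png

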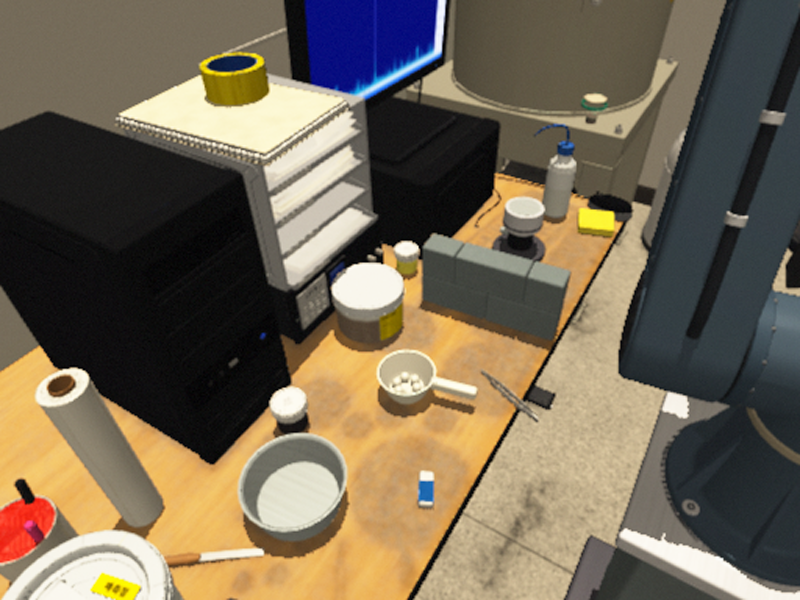

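The top view shows the dish at about (357,322) with the handle end at (366,372), the pan at (245,308), the wall top around (468,337) and the detector face at (569,325). The tub is at (405,255) and the pots at (288,268) and (481,246). The side view confirms all of this. I'll enlarge the workspace next.

```bash
cat > h.py <<'E'
from plant import *
import cv2, numpy as np
from scipy.spatial.transform import Rotation as R
def ray(im,u,v,z):
    d=R.from_quat(im["rotation"]).as_matrix()@np.linalg.inv(im["K"])@[u,v,1]; p=im["position"]
    return p+d*(z-p[2])/d[2]
def proj(im,P):
    c=R.from_quat(im["rotation"]).as_matrix().T@(np.asarray(P)-im["position"]); q=im["K"]@c; return q[:2]/q[2]
def crop(im,u0,v0,u1,v1,k,fn):
    cv2.imwrite(fn,cv2.resize(im["color"][v0:v1,u0:u1,::-1],None,fx=k,fy=k,interpolation=cv2.INTER_CUBIC))
E
python3 - <<'E'
from h import *
t=get_image("top"); crop(t,130,140,400,265,2.96,"pics/topc.png")
s=get_image("side"); crop(s,140,110,400,350,2.5,"pics/sidec.png")
E
```

```text
(no output)
```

View pics/topc.png

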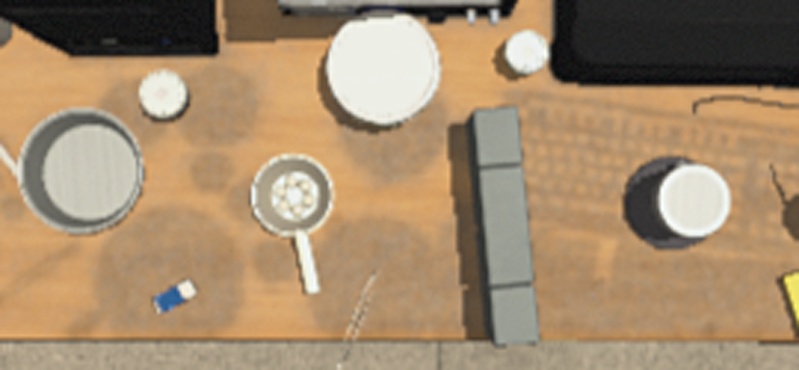

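View pics/sidec.png

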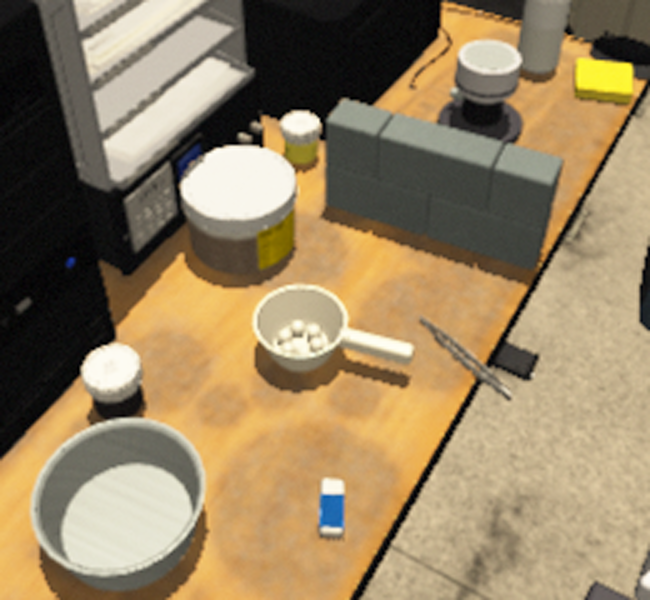

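In the crops, the dish rim centre is at (292,195) in the top view, with the handle running (301,232) to (313,290). The pan rim is at (81,171), the wall-top corners at (470,110), (518,106), (538,342) and (490,345), and the window at (694,201).

```bash
python3 - <<'E'
from h import *
t=get_image("top"); s=get_image("side")
T=lambda u,v,z:ray(t,130+(u-.5)/2.96,140+(v-.5)/2.96,z)
S=lambda u,v,z:ray(s,140+(u-.5)/2.5,110+(v-.5)/2.5,z)
np.set_printoptions(precision=4,suppress=True)
P=lambda n,*a:print(n,*a)
rim=T(292,195,.046);P("rim",rim, S(301.5,329,.046))
he=T(313,290,.044);hr=T(301,232,.044);P("handle",hr,he,S(411,350,.044))
P("balls",T(296,196,.013))
P("pan",T(81,171,.055),S(119,493,.055),"rad",np.linalg.norm(T(18,171,.055)-T(144,171,.055))/2)
P("wall",[T(*c,.13) for c in((470,110),(518,106),(538,342),(490,345))])
P("win",T(694,201,.11),S(488.5,61,.11),"r",np.linalg.norm(T(657,201,.11)-T(731,201,.11))/2)
P("tub",T(383,68,.09),"pot",T(163,95,.06),"small",T(526,52,.054))
d=rim-he;P("yaw",np.degrees(np.arctan2(d[1],d[0])),"len",np.linalg.norm(d[:2]))
d=hr-he;P(np.degrees(np.arctan2(d[1],d[0])))
st=get_state();print(R.from_quat(st["ee_rot"]).as_matrix())
# edges via grayscale
E
```

```text
rim [0.5148 0.0928 0.046 ] [0.5097 0.1052 0.046 ]
handle [0.4722 0.0823 0.044 ] [0.4055 0.0681 0.044 ] [0.4056 0.0719 0.044 ]
balls [0.5146 0.0906 0.013 ]
pan [0.5417 0.3349 0.055 ] [0.5436 0.3402 0.055 ] rad 0.07244833209628193
wall [array([ 0.6053, -0.107 ,  0.13  ]), array([ 0.6098, -0.1593,  0.13  ]), array([ 0.3546, -0.1795,  0.13  ]), array([ 0.3513, -0.1278,  0.13  ])]
win [ 0.5071 -0.3547  0.11  ] [ 0.507  -0.3411  0.11  ] r 0.040719704507178094
tub [ 0.6567 -0.0121  0.09  ] pot [0.6291 0.2409 0.06  ] small [ 0.6804 -0.1774  0.054 ]
yaw 12.757743507061836 len 0.11200457753594326
12.049110544930846
[[ 0.9728  0.2317 -0.0001]
 [ 0.2317 -0.9728  0.0004]
 [ 0.     -0.0004 -1.    ]]
```

```bash
cat >> h.py <<'E'
def circ(im,img,c,r,k,u0,v0,col):
    a=np.linspace(0,2*np.pi,60)
    p=np.array([proj(im,[c[0]+r*np.cos(x),c[1]+r*np.sin(x),c[2]]) for x in a])
    cv2.polylines(img,[np.int32(np.round(((p-[u0,v0])+.5)*k*8))],True,col,1,cv2.LINE_AA,3)
E
python3 - <<'E'
from h import *
t=get_image("top"); s=get_image("side")
out=[]
for im,(wins) in((t,[(205,185,265,255),(335,185,395,255),(130,165,190,235)]),(s,[(235,215,310,270),(310,115,385,170),(145,270,225,350)])):
  row=[]
  for (u0,v0,u1,v1) in wins:
    k=266/(u1-u0)
    g=cv2.resize(im["color"][v0:v1,u0:u1,::-1],None,fx=k,fy=k,interpolation=cv2.INTER_CUBIC)
    circ(im,g,(.5148,.0935,.046),.048,k,u0,v0,(0,0,255))
    circ(im,g,(.5148,.0935,0),.030,k,u0,v0,(255,0,255))
    circ(im,g,(.5071,-.353,.11),.040,k,u0,v0,(0,0,255))
    circ(im,g,(.5071,-.353,0),.056,k,u0,v0,(255,0,255))
    circ(im,g,(.5417,.335,.055),.073,k,u0,v0,(0,0,255))
    row.append(cv2.copyMakeBorder(g,0,max(0,310-g.shape[0]),0,0,cv2.BORDER_CONSTANT)[:295])
  out.append(np.hstack(row))
cv2.imwrite("pics/ov.png",np.vstack(out))
E
```

```text
(no output)
```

View pics/ov.png

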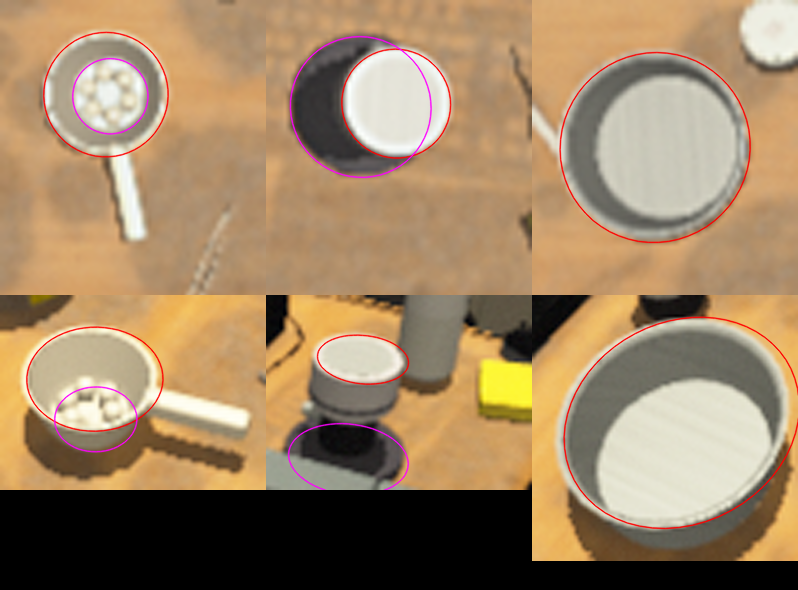

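Call:
carry_out(
  deltas=[0.25,-0.29,0,0,0,0,0.5,-0.58,0,0,0,0,0.739,-0.871,0,0,0,0],
  claw=1,
)

```text
clock: 0.78
ee_pos: [0.1899, -0.4115, 0.2453]
ee_rot: [0.993, 0.116, 0.0, 0.0]
wrist_force: [-0.3, -0.3, -0.8]
finger_gap: 0.0853
finger_force: 0.0
```

Call:
carry_out(
  deltas=[0.25,-0.29,0,0,0,0,0.5,-0.58,0,0,0,0,0.739,-0.871,0,0,0,0],
)

```text
clock: 1.15
ee_pos: [0.252, -0.2893, 0.2454]
ee_rot: [0.993, 0.117, 0.0, 0.0]
wrist_force: [0.0, -0.5, 1.4]
finger_gap: 0.0853
finger_force: 0.0
```

Call:
carry_out(
  deltas=[0.25,-0.29,0,0,0,0,0.5,-0.58,0,0,0,0,0.739,-0.871,0,0,0,0],
)

```text
clock: 1.52
ee_pos: [0.3141, -0.167, 0.2455]
ee_rot: [0.993, 0.117, 0.0, 0.0]
wrist_force: [1.0, -0.5, 0.2]
finger_gap: 0.0856
finger_force: 0.0
```

Call:
carry_out(
  deltas=[0.25,-0.29,0,0,0,0,0.5,-0.58,0,0,0,0,0.739,-0.871,0,0,0,0],
)

```text
clock: 1.9
ee_pos: [0.3762, -0.0447, 0.2455]
ee_rot: [0.993, 0.117, 0.0, 0.0]
wrist_force: [0.4, -0.6, 0.1]
finger_gap: 0.0856
finger_force: 0.0
```

Call:
carry_out(
  deltas=[0.25,-0.29,0,0.05,0,0,0.5,-0.58,0,0.1,0,0,0.739,-0.871,0,0.1,0,0,0.739,-0.871,0,0.1,0,0],
)

```text
clock: 2.4
ee_pos: [0.4382, 0.0776, 0.2451]
ee_rot: [0.981, 0.116, -0.019, -0.155]
wrist_force: [-0.2, -0.4, 0.2]
finger_gap: 0.0854
finger_force: 0.0
```

```bash
python3 - <<'E'
from h import *
import plant
np.set_printoptions(precision=4,suppress=True)
s=get_state(); print(s["clock"],s["joint_positions"],s["ee_pos"],R.from_quat(s["ee_rot"]).as_matrix(),s["wrist_force"])
print([n for n in dir(plant) if not n.startswith("_")], getattr(plant,"tip_extent",None))
j=s["joint_positions"]
for s4 in(1,-1):
  print(s4,(R.from_euler("z",j[0])*R.from_euler("y",j[1]+j[2])*R.from_euler("z",s4*j[3])*R.from_euler("y",j[4])*R.from_euler("z",j[5]+np.pi/2)).as_matrix())
E
```

```text
2.4 [-0.0973  0.1952  1.8962  0.3222  1.1755  1.0937] [0.4382 0.0776 0.2451] [[ 0.9722  0.2225 -0.0725]
 [ 0.234  -0.9246  0.3007]
 [-0.0002 -0.3093 -0.951 ]] [-0.2074 -0.3606  0.1529]
['PlanningError', 'get_image', 'get_state', 'sign_off', 'tip_extent'] 0.014
1 [[ 0.9722  0.2225 -0.0725]
 [ 0.234  -0.9246  0.3007]
 [-0.0002 -0.3093 -0.951 ]]
-1 [[ 0.8493  0.5118 -0.1293]
 [ 0.4636 -0.8403 -0.281 ]
 [-0.2524  0.1787 -0.951 ]]
```

```bash
python3 - <<'E'
from h import *
np.set_printoptions(precision=2,suppress=True)
for yaw in(-30,0,20,40):
 for tilt in (60,95,105):
  for j1 in(.1,.4):
   for th in(1.8,2.2):
    Rt=R.from_euler("z",yaw,degrees=True)*R.from_euler("x",tilt,degrees=True)*R.from_euler("x",np.pi)
    M=R.from_euler("y",-th)*R.from_euler("z",-j1)*Rt*R.from_euler("z",-np.pi/2)
    print(yaw,tilt,j1,th,M.as_euler("ZYZ")) 
E
```

```text
-30 60 0.1 1.8 [1.08 0.92 1.68]
-30 60 0.1 2.2 [1.42 0.79 1.18]
-30 60 0.4 1.8 [1.01 0.67 1.89]
-30 60 0.4 2.2 [1.58 0.55 1.2 ]
-30 95 0.1 1.8 [1.83 0.99 1.24]
-30 95 0.1 2.2 [2.04 1.14 0.81]
-30 95 0.4 1.8 [1.99 0.72 1.11]
-30 95 0.4 2.2 [2.3  0.94 0.65]
-30 105 0.1 1.8 [2.02 1.06 1.14]
-30 105 0.1 2.2 [2.17 1.26 0.76]
-30 105 0.4 1.8 [2.2  0.81 0.95]
-30 105 0.4 2.2 [2.42 1.08 0.59]
0 60 0.1 1.8 [1.07 1.37 1.42]
0 60 0.1 2.2 [1.18 1.2  1.04]
0 60 0.4 1.8 [1.1  1.11 1.56]
0 60 0.4 2.2 [1.32 0.97 1.13]
0 95 0.1 1.8 [1.68 1.49 1.33]
0 95 0.1 2.2 [1.7  1.54 0.94]
0 95 0.4 1.8 [1.76 1.2  1.29]
0 95 0.4 2.2 [1.89 1.31 0.88]
0 105 0.1 1.8 [1.85 1.54 1.32]
0 105 0.1 2.2 [1.84 1.65 0.94]
0 105 0.4 1.8 [1.93 1.26 1.23]
0 105 0.4 2.2 [2.02 1.42 0.85]
20 60 0.1 1.8 [1.   1.67 1.25]
20 60 0.1 2.2 [1.01 1.45 0.91]
20 60 0.4 1.8 [1.07 1.41 1.4 ]
20 60 0.4 2.2 [1.16 1.23 1.03]
20 95 0.1 1.8 [1.6  1.83 1.36]
20 95 0.1 2.2 [1.49 1.82 0.94]
20 95 0.4 1.8 [1.67 1.54 1.34]
20 95 0.4 2.2 [1.67 1.58 0.94]
20 105 0.1 1.8 [1.78 1.87 1.41]
20 105 0.1 2.2 [1.64 1.92 0.99]
20 105 0.4 1.8 [1.84 1.58 1.34]
20 105 0.4 2.2 [1.81 1.68 0.95]
40 60 0.1 1.8 [0.87 1.94 1.04]
40 60 0.1 2.2 [0.8  1.67 0.74]
40 60 0.4 1.8 [0.99 1.71 1.22]
40 60 0.4 2.2 [0.98 1.48 0.89]
40 95 0.1 1.8 [1.52 2.17 1.35]
40 95 0.1 2.2 [1.27 2.1  0.89]
40 95 0.4 1.8 [1.59 1.88 1.36]
40 95 0.4 2.2 [1.46 1.86 0.94]
40 105 0.1 1.8 [1.73 2.2  1.47]
40 105 0.1 2.2 [1.43 2.2  0.98]
40 105 0.4 1.8 [1.77 1.91 1.42]
40 105 0.4 2.2 [1.62 1.96 0.99]
```

Call:
carry_out(
  deltas=[0,0,0,-0.1,0,0,0,0,0,-0.1,0,0,0,0,0,-0.1,0,0],
)

```text
clock: 2.78
ee_pos: [0.4372, 0.0767, 0.2456]
ee_rot: [0.993, 0.118, 0.0, -0.0]
wrist_force: [0.1, -0.6, -0.3]
finger_gap: 0.0854
finger_force: 0.0
```

Call:
carry_out(
  deltas=[0,0,0.3,0,0,0.006,0,0,0.6,0,0,0.006,0,0,0.9,0,0,0.006],
)

```text
clock: 3.15
ee_pos: [0.4376, 0.0753, 0.1363]
ee_rot: [0.994, 0.107, -0.0, -0.001]
wrist_force: [0.0, 0.4, 0.1]
finger_gap: 0.0854
finger_force: 0.0
```

Call:
carry_out(
  deltas=[0,0,0.25,0,0,0,0,0,0.5,0,0,0,0,0,0.75,0,0,0,0,0,0.9,0,0,0,0,0,0.9,0,0,0],
)

```text
clock: 3.78
ee_pos: [0.437, 0.0752, 0.0284]
ee_rot: [0.994, 0.106, -0.002, -0.001]
wrist_force: [0.2, -0.0, 1.0]
finger_gap: 0.0852
finger_force: 0.0
```

Call:
carry_out(
  deltas=[0,0,0,0,0,0,0,0,0,0,0,0,0,0,0,0,0,0,0,0,0,0,0,0,0,0,0,0,0,0],
  claw=0,
)

```text
clock: 4.4
ee_pos: [0.4378, 0.0761, 0.0295]
ee_rot: [0.994, 0.107, 0.0, 0.0]
wrist_force: [-1.1, -1.3, 3.5]
finger_gap: 0.0149
finger_force: 59.3
```

```bash
python3 - <<'E'
from h import *
s=get_state(); print(s["clock"],s["ee_pos"],s["finger_gap"],s["finger_force"],s["wrist_force"])
t=get_image("top"); s=get_image("side")
a=cv2.resize(t["color"][160:280,190:310,::-1],(400,400),interpolation=cv2.INTER_CUBIC)
b=cv2.resize(s["color"][190:300,220:330,::-1],(400,400),interpolation=cv2.INTER_CUBIC)
cv2.imwrite("pics/g.png",np.hstack([a,b]))
E
```

```text
4.4 [0.43778349 0.07610692 0.02952681] 0.014891409864558449 59.283002614974976 [-1.06932516 -1.34154705  3.52798793]
```

View pics/g.png

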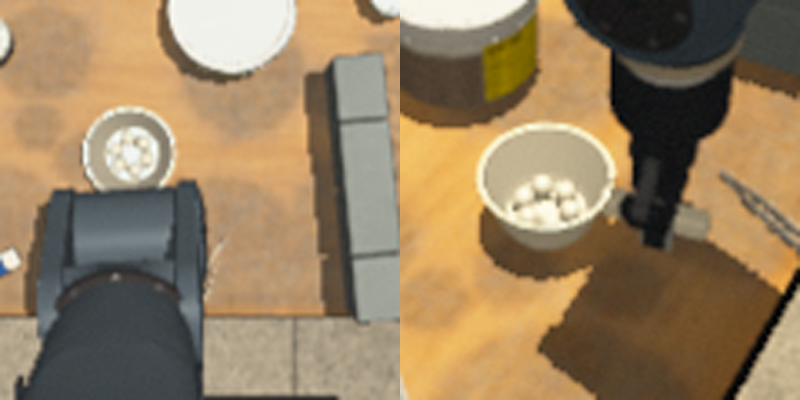

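Call:
carry_out(
  deltas=[0,0,-0.1,0,0,0,0,0,-0.3,0,0,0,0,0,-0.55,0,0,0,0,0,-0.8,0,0,0,0,0,-1,0,0,0],
)

```text
clock: 5.12
ee_pos: [0.4375, 0.0761, 0.1509]
ee_rot: [0.994, 0.107, 0.0, -0.0]
wrist_force: [0.3, 0.1, -1.8]
finger_gap: 0.0154
finger_force: 58.6
```

Call:
carry_out(
  deltas=[0.02,-0.07,0,0,0,0,0.06,-0.2,0,0,0,0,0.11,-0.38,0,0,0,0,0.16,-0.57,0,0,0,0,0.214,-0.757,0,0,0,0],
)

```text
clock: 5.75
ee_pos: [0.4426, 0.1719, 0.148]
ee_rot: [0.994, 0.107, -0.001, 0.0]
wrist_force: [0.6, -0.3, -1.5]
finger_gap: 0.015
finger_force: 58.6
```

Call:
carry_out(
  deltas=[0.043,-0.151,0,0,0,0,0.086,-0.303,0,0,0,0,0.128,-0.454,0,0,0,0,0.171,-0.606,0,0,0,0,0.214,-0.757,0,0,0,0],
)

```text
clock: 6.38
ee_pos: [0.4492, 0.2658, 0.1493]
ee_rot: [0.994, 0.107, 0.0, -0.0]
wrist_force: [-0.4, -0.4, -1.7]
finger_gap: 0.0153
finger_force: 58.6
```

Call:
carry_out(
  deltas=[0.05,-0.19,0.03,0,0,0,0.1,-0.37,0.07,0,0,0,0.155,-0.55,0.12,0,0,0,0.195,-0.69,0.15,0,0,0,0.214,-0.757,0.16,0,0,0],
)

```text
clock: 7.0
ee_pos: [0.4547, 0.3597, 0.1296]
ee_rot: [0.994, 0.108, -0.0, 0.0]
wrist_force: [-0.4, -0.1, -2.0]
finger_gap: 0.015
finger_force: 58.6
```

```bash
python3 - <<'E'
from h import *
s=get_state(); print(s["clock"],s["ee_pos"],s["joint_positions"],s["finger_gap"],s["wrist_force"])
t=get_image("top"); s=get_image("side")
a=cv2.resize(t["color"][130:250,120:240,::-1],(400,400),interpolation=cv2.INTER_CUBIC)
b=cv2.resize(s["color"][190:384,100:294,::-1],(400,400),interpolation=cv2.INTER_CUBIC)
cv2.imwrite("pics/p.png",np.hstack([a,b]))
E
```

```text
7.0 [0.45474643 0.3597461  0.12964062] [ 5.89015340e-01  5.43920063e-01  1.67005673e+00 -3.18117657e-05
  9.28090591e-01  1.94425986e+00] 0.01501019257922177 [-0.35390076 -0.09652107 -2.04696966]
```

View pics/p.png

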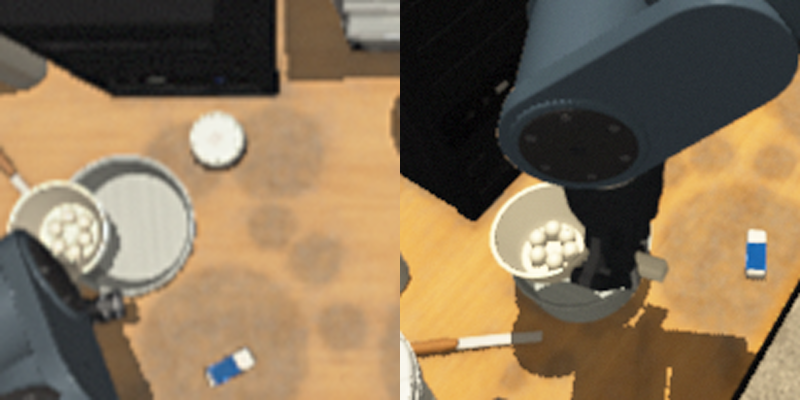

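Call:
carry_out(
  deltas=[0,0,0,0.03,0,0,0,0,0,0.08,0,0,0,0,0,0.135,0,0,0,0,0,0.19,0,0,0,0,0,0.24,0,0],
)

```text
clock: 7.72
ee_pos: [0.4556, 0.358, 0.1309]
ee_rot: [0.924, 0.099, -0.038, -0.369]
wrist_force: [-1.3, 0.3, -2.1]
finger_gap: 0.0152
finger_force: 58.7
```

Call:
carry_out(
  deltas=[0,0,0,0.04,0,0,0,0,0,0.08,0,0,0,0,0,0.11,0,0,0,0,0,0.14,0,0,0,0,0,0.17,0,0],
)

```text
clock: 8.35
ee_pos: [0.4553, 0.3581, 0.1304]
ee_rot: [0.794, 0.086, -0.064, -0.598]
wrist_force: [-0.1, 0.1, -1.4]
finger_gap: 0.0151
finger_force: 58.8
```

Call:
carry_out(
  deltas=[0,0,0,0.03,0,0,0,0,0,0.06,0,0,0,0,0,0.09,0,0,0,0,0,0.12,0,0,0,0,0,0.13,0,0],
)

```text
clock: 8.98
ee_pos: [0.455, 0.3584, 0.1296]
ee_rot: [-0.657, -0.07, 0.08, 0.746]
wrist_force: [0.3, 0.0, -1.1]
finger_gap: 0.0152
finger_force: 58.9
```

Call:
carry_out(
  deltas=[0,0,0,0,0,0,0,0,0,0,0,0,0,0,0,0,0,0,0,0,0,0,0,0,0,0,0,0,0,0],
)

```text
clock: 9.6
ee_pos: [0.4549, 0.3588, 0.1302]
ee_rot: [-0.658, -0.071, 0.08, 0.746]
wrist_force: [-0.7, 0.3, -1.3]
finger_gap: 0.0148
finger_force: 58.9
```

```bash
python3 - <<'E'
from h import *
s=get_state(); print(s["clock"],s["ee_pos"],s["joint_positions"],s["finger_gap"],s["wrist_force"])
t=get_image("top"); s=get_image("side")
a=cv2.resize(t["color"][130:250,120:240,::-1],(400,400),interpolation=cv2.INTER_CUBIC)
b=cv2.resize(s["color"][190:384,100:294,::-1],(400,400),interpolation=cv2.INTER_CUBIC)
cv2.imwrite("pics/q.png",np.hstack([a,b]))
E
```

```text
9.6 [0.45486103 0.35879303 0.13023585] [0.13437812 0.99401232 1.80102288 1.53774317 1.71614243 0.34893733] 0.014789521341566416 [-0.73961423  0.3215965  -1.33166731]
```

View pics/q.png

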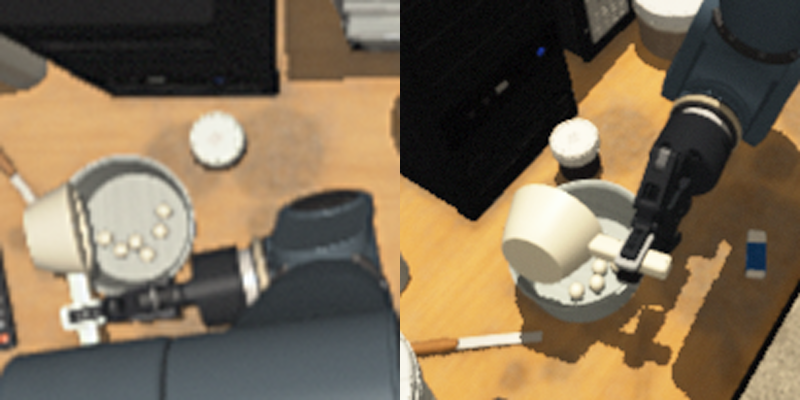

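All six balls lie in the pan, in the left picture between (105,238) and (165,211), and the dish is empty. Now I'll raise it and bring it level.

Call:
carry_out(
  deltas=[0,-0.1,0,0,0,0,0,-0.25,0,0,0,0,0,-0.4,0,0,0,0,0,-0.6,0,0,0,0,0,-0.7,0,0,0,0],
)

```text
clock: 10.32
ee_pos: [0.4573, 0.3483, 0.2154]
ee_rot: [-0.657, -0.072, 0.08, 0.746]
wrist_force: [-0.1, 0.2, -1.8]
finger_gap: 0.0146
finger_force: 59.0
```

Call:
carry_out(
  deltas=[0,0,0,-0.05,0,0,0,0,0,-0.105,0,0,0,0,0,-0.16,0,0,0,0,0,-0.215,0,0,0,0,0,-0.27,0,0],
)

```text
clock: 10.95
ee_pos: [0.4573, 0.348, 0.2142]
ee_rot: [0.907, 0.097, -0.043, -0.407]
wrist_force: [0.6, -0.1, -1.7]
finger_gap: 0.0148
finger_force: 58.8
```

Call:
carry_out(
  deltas=[0,0,0,-0.055,0,0,0,0,0,-0.11,0,0,0,0,0,-0.165,0,0,0,0,0,-0.22,0,0,0,0,0,-0.27,0,0],
)

```text
clock: 11.58
ee_pos: [0.457, 0.3484, 0.2144]
ee_rot: [0.994, 0.107, 0.001, 0.002]
wrist_force: [0.2, -0.0, -1.7]
finger_gap: 0.015
finger_force: 58.8
```

Call:
carry_out(
  deltas=[-0.03,0.1,0,0,0,0,-0.08,0.3,0,0,0,0,-0.14,0.56,0,0,0,0,-0.214,0.841,0,0,0,0],
)

```text
clock: 12.08
ee_pos: [0.4529, 0.2426, 0.2133]
ee_rot: [0.994, 0.107, -0.0, -0.001]
wrist_force: [0.2, 0.6, -1.2]
finger_gap: 0.015
finger_force: 58.8
```

Call:
carry_out(
  deltas=[-0.054,0.21,0,0,0,0,-0.107,0.42,0,0,0,0,-0.16,0.63,0,0,0,0,-0.214,0.841,0,0,0,0],
)

```text
clock: 12.58
ee_pos: [0.4492, 0.1387, 0.2133]
ee_rot: [0.994, 0.107, -0.0, -0.001]
wrist_force: [0.6, -0.0, -0.7]
finger_gap: 0.015
finger_force: 58.8
```

Call:
carry_out(
  deltas=[-0.054,0.21,0,0,0,0,-0.107,0.42,0,0,0,0,-0.16,0.63,0,0,0,0,-0.214,0.841,0,0,0,0],
)

```text
clock: 13.08
ee_pos: [0.4455, 0.0349, 0.2134]
ee_rot: [0.994, 0.107, 0.0, -0.001]
wrist_force: [0.0, 0.3, -1.9]
finger_gap: 0.0149
finger_force: 58.8
```

Call:
carry_out(
  deltas=[-0.054,0.21,0,0,0,0,-0.107,0.42,0,0,0,0,-0.16,0.63,0,0,0,0,-0.214,0.841,0,0,0,0],
)

```text
clock: 13.58
ee_pos: [0.4418, -0.069, 0.2134]
ee_rot: [0.994, 0.107, 0.0, -0.001]
wrist_force: [0.3, -0.4, -1.4]
finger_gap: 0.0154
finger_force: 58.8
```

Call:
carry_out(
  deltas=[-0.054,0.21,0,0,0,0,-0.107,0.42,0,0,0,0,-0.16,0.63,0,0,0,0,-0.214,0.841,0,0,0,0],
)

```text
clock: 14.08
ee_pos: [0.4381, -0.173, 0.2134]
ee_rot: [0.994, 0.107, 0.001, -0.001]
wrist_force: [0.1, 0.2, -0.8]
finger_gap: 0.0153
finger_force: 58.8
```

Call:
carry_out(
  deltas=[-0.054,0.21,0,0,0,0,-0.107,0.42,0,0,0,0,-0.16,0.63,0,0,0,0,-0.214,0.841,0,0,0,0],
)

```text
clock: 14.58
ee_pos: [0.4345, -0.2769, 0.2134]
ee_rot: [0.994, 0.107, 0.001, -0.001]
wrist_force: [-0.7, 0.3, -0.9]
finger_gap: 0.0152
finger_force: 58.8
```

Call:
carry_out(
  deltas=[-0.054,0.21,0,0,0,0,-0.107,0.42,0,0,0,0,-0.15,0.61,0,0,0,0,-0.19,0.755,0,0,0,0,-0.19,0.755,0,0,0,0],
)

```text
clock: 15.2
ee_pos: [0.4324, -0.3702, 0.2133]
ee_rot: [0.994, 0.107, 0.0, -0.0]
wrist_force: [-0.9, 0.7, -0.9]
finger_gap: 0.0147
finger_force: 58.8
```

```bash
python3 - <<'E'
from h import *
np.set_printoptions(precision=4,suppress=True)
st=get_state(); p=st["ee_pos"]; print(st["clock"],p,R.from_quat(st["ee_rot"]).as_matrix())
t=get_image("top"); s=get_image("side")
M=R.from_quat(st["ee_rot"]).as_matrix()
rim=p+M@[.0785,0,-.016]; foot=p+M@[.0785,0,.030]; print(rim,foot)
row=[]
for im,(u0,v0,u1,v1) in((t,(320,170,400,250)),(s,(290,70,390,170))):
    k=400/(u1-u0)
    g=cv2.resize(im["color"][v0:v1,u0:u1,::-1],None,fx=k,fy=k,interpolation=cv2.INTER_CUBIC)
    circ(im,g,rim,.048,k,u0,v0,(0,0,255)); circ(im,g,foot,.030,k,u0,v0,(255,0,255))
    circ(im,g,(.507,-.353,.11),.040,k,u0,v0,(0,255,0))
    row.append(g)
cv2.imwrite("pics/h.png",np.hstack(row))
E
```

```text
15.2 [ 0.4324 -0.3702  0.2133] [[ 0.9773  0.212   0.0003]
 [ 0.212  -0.9773  0.0004]
 [ 0.0004 -0.0003 -1.    ]]
[ 0.5091 -0.3536  0.2293] [ 0.5091 -0.3536  0.1833]
```

View pics/h.png

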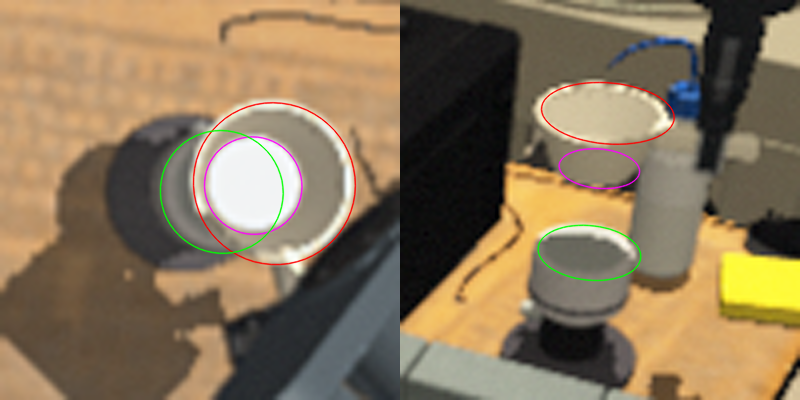

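Call:
carry_out(
  deltas=[-0.015,-0.008,0.1,0,0,0,-0.015,-0.008,0.2,0,0,0,-0.015,-0.008,0.3,0,0,0,-0.015,-0.008,0.4,0,0,0,-0.015,-0.008,0.42,0,0,0],
)

```text
clock: 15.92
ee_pos: [0.4305, -0.3685, 0.1619]
ee_rot: [0.994, 0.107, -0.001, -0.001]
wrist_force: [-0.4, -0.6, -0.5]
finger_gap: 0.0153
finger_force: 58.9
```

Call:
carry_out(
  deltas=[0,0,0.03,0,0,0,0,0,0.06,0,0,0,0,0,0.09,0,0,0,0,0,0.1,0,0,0,0,0,0.1,0,0,0],
)

```text
clock: 16.55
ee_pos: [0.4308, -0.3688, 0.151]
ee_rot: [0.994, 0.107, -0.0, 0.0]
wrist_force: [-0.1, 0.5, -0.5]
finger_gap: 0.0152
finger_force: 58.9
```

Call:
carry_out(
  deltas=[0,0,0,0,0,0,0,0,0,0,0,0,0,0,0,0,0,0,0,0,0,0,0,0],
)

```text
clock: 17.05
ee_pos: [0.4308, -0.3688, 0.1511]
ee_rot: [0.994, 0.107, 0.0, 0.0]
wrist_force: [-0.4, -0.9, -1.7]
finger_gap: 0.0151
finger_force: 58.9
```

```bash
python3 - <<'E'
from h import *
np.set_printoptions(precision=4,suppress=True)
st=get_state(); p=st["ee_pos"]; print(st["clock"],p,st["wrist_force"],abs(st["joint_vel"]).max())
t=get_image("top"); s=get_image("side")
M=R.from_quat(st["ee_rot"]).as_matrix()
rim=p+M@[.0785,0,-.0165]; foot=p+M@[.0785,0,.0295]; print(rim,foot)
row=[]
for im,(u0,v0,u1,v1),d in((t,(320,170,400,250),1),(s,(300,85,380,165),1),(s,(300,85,380,165),0)):
    k=266/(u1-u0)
    g=cv2.resize(im["color"][v0:v1,u0:u1,::-1],None,fx=k,fy=k,interpolation=cv2.INTER_CUBIC)
    if d:
        circ(im,g,rim,.048,k,u0,v0,(0,0,255)); circ(im,g,foot,.030,k,u0,v0,(255,0,255)); circ(im,g,(.507,-.353,.11),.040,k,u0,v0,(0,255,0))
    row.append(g)
full=cv2.resize(t["color"][120:280,100:400,::-1],(798,426))
a=np.hstack(row); cv2.imwrite("pics/f.png",np.vstack([a,full[:330]]))
E
```

```text
17.05 [ 0.4308 -0.3688  0.1511] [-0.3878 -0.9075 -1.6584] 0.0023939093484966144
[ 0.5075 -0.3521  0.1676] [ 0.5075 -0.3521  0.1216]
```

View pics/f.png

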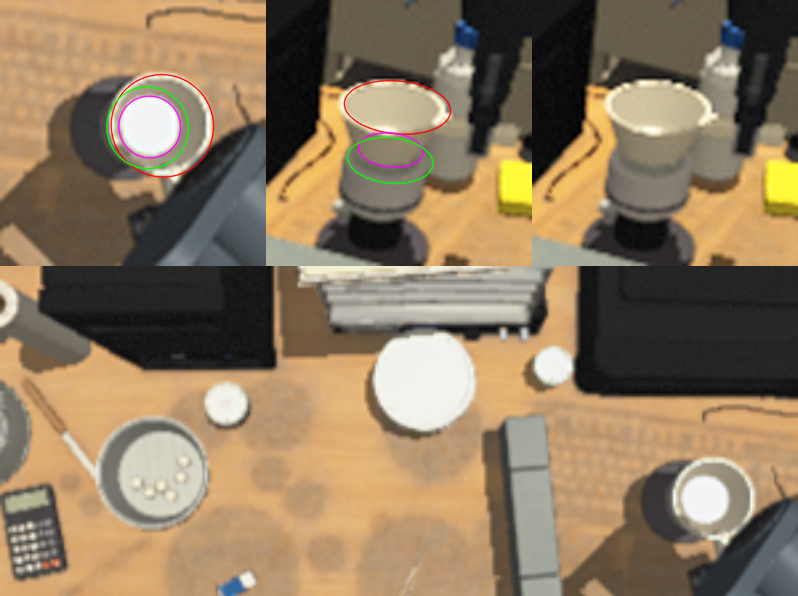

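Call:
carry_out(
  deltas=[0,0.005,0.01,0,0,0,0,0.005,0.01,0,0,0,0,0.005,0.01,0,0,0,0,0.005,0.01,0,0,0,0,0.005,0.01,0,0,0],
)

```text
clock: 17.77
ee_pos: [0.4309, -0.3694, 0.1499]
ee_rot: [0.994, 0.107, 0.0, 0.0]
wrist_force: [0.2, 0.5, -0.5]
finger_gap: 0.015
finger_force: 58.9
```

```bash
python3 -c "
from plant import *
s=get_state();print(s['ee_pos'],s['wrist_force'],s['finger_gap']);print(sign_off())"
```

```text
[ 0.43094352 -0.36939072  0.14985878] [ 0.1707329   0.49592532 -0.46141611] 0.014977084200010395
the job is handed in; nothing more can be done
None
```

I handed the job in at about 18 s: all six balls are in the pan, and the empty dish is held level and still about 1 cm above the detector face, centred to within about 2 mm by the cameras. I saw no contact with the wall or detector, and the tub and both pots look unmoved.

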